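# Set the stock tags of the tube bins

## Robot

A 7-joint arm with a two-finger parallel gripper is mounted at the origin on a cart in front of the work surface, level with it; the furniture and walls round the work are solid. World frame = base frame: x ahead of the robot, y to its left, z up, the work surface at z = 0. Lengths are in mm, angles in rad, forces in N, time in s.
With the tool pointing down it reaches from about 400 to 875 mm from the base axis. Payload 4.4 kg.
Tool frame: the origin (TCP) lies between the finger pads; the fingertips stand 11 mm ahead of it and the grasp point (between the pads) lies 8 mm behind it; y points along the fingers, x is the direction in which the jaws open and shut, and the axes are right-handed (so a half turn about y gives the same grasp; the last joint's range is limited). The gripper opens to 85 mm and grips with 20 to 120 N. Pads are 22 mm wide; open, the fingers measure 114 mm over their backs; the gripper's body (76 mm by 85 mm) begins 54 mm behind the grasp point. The pads swing forward as they close: fully open they stand 13 mm farther back than shut.
Start: joints at [-1.333, 0.628, 0.038, 1.517, -0.027, 0.996, -0.02], TCP at [194.423, 620.256, 242.313] pointing down, gripper open.
Joint ranges: [-3.06, 3.06], [-0.37, 2.12], [-1.25, 1.32], [0.18, 2.47], [-1.1, 4.24], [0.23, 1.98], [-2.94, 2.94]. Speed limits (rad/s): [2.57, 2.57, 3.14, 3.14, 3.14, 3.14, 3.14].

## Interface

Orientations are given as [roll, pitch, yaw] about the fixed x, y, z axes, in that order (R = Rz(yaw) Ry(pitch) Rx(roll)).
In Python, from cell import * gives the robot as it stands.
- The arm moves only by the shell command python3 -m jog 'ROWS'. ROWS is JSON, a list of rows, each an object of numbers: "x", "y", "z": the shift along the tool's x, y, z in mm; "ax", "ay", "az": the turn, a rotation vector about the tool's x, y, z in rad; "grip": the finger opening in mm, from 0 to 85.4. In form: [{"x": .., "y": .., "z": .., "ax": .., "ay": .., "az": .., "grip": ..}, ...]. A call has 1 to 5 rows; each row is the pose to reach, as a shift and turn from the pose commanded when the call began, along the tool's axes at that moment; what a row does not reach only later rows make up. A row lasts 1/10 s, in which the tool goes at most 50 mm and 8.59 degrees, less where a joint would pass 70% of its speed; a pose out of reach is approached as far as the arm can. A call with a gripper value outside its range is refused whole. The fingers move at their own pace and stop on an object; the grip force is fixed at half the most. Time passes only in rows, so rows that repeat a pose let the fingers close. It gives the time, the measured TCP pose, the force and the opening at its end, in the units of the state.
- read_state(): the state, without advancing time (a new reading comes with each control period).
- get_image(name): name is "scene" or "top" or "wrist"; returns a dict with "color" (420x560x3 uint8, red, green, blue), "vfov" (degrees; the focal length in pixels is half the picture's height over the tangent of half this angle, whatever the lens; pixels are square), "cx", "cy" (the principal point, pixels), "camera_from_world" (4x4, takes a point from world to camera coordinates). Camera axes: x right, y down, z forward; pixel columns grow to the right and rows downward; lengths in mm; the calibration is good to about 2 mm. A picture is of the moment at which its call begins. There is no depth.
- finish_job(): hands the job in, once; it reports no verdict.
The state is a dict: "clock": time; "qpos": joint angles; "qd": joint speeds; "tau": joint torques, N m; "eef_pos": TCP position; "tool_rot": TCP orientation; "force": force on the tool from outside, world axes, zero at the start; "torque": the same for the moment, N m; "width": finger opening in mm.
Only numpy, scipy, OpenCV 4.12 (cv2) and the standard library are available. Lean on these libraries where they do the work, as an engineer would, in place of code of your own. Each camera call takes 0.05 s, during which the arm holds its last target.

## Task

Set the flip tags on the tube board so that only the bins that are full, with a tube in both lanes, show the green side of the tag in front of them; the tags of half-filled and empty bins must show red. Push a wrong tag gently over its hinge until it falls fully to the other side: do not pinch the tags, and leave the tubes and the spray bottle where they are.

Things in the scene. Friction and masses are not known exactly. Their poses are not given: they have to be found in the camera images.
- board: White fixed base board, 200 x 330 x 6 mm: four tag stands along its near side, four bins in a row behind them. Origin on its underside; x points from the tags to the bins (away from the robot, give or take its yaw), y along the rows, z up. Hinge line at x = -0.060, bin centres at x = +0.042, four places at y = +0.117, +0.039, -0.039, -0.117.
- tag_a (a joint): Hinge angle (rad) of a tag: leaf 40 mm wide, 3 mm thick, 26 g, red on one side, green on the other. 0: fallen towards the robot, red up; 2.27: fallen towards the bins, green up. At both stops it slopes 25 degrees up from the hinge, free edge 69 mm above the table with open space below. Turns freely: pushed past upright (1.13) it falls over by its own weight.
- tag_a_hinge (a point): Middle of the hinge axis of tag a, 45 mm above the table (the stand's tallest part reaches 51 mm and is 50 mm wide along the axis); the axis runs along this frame's y, x points towards the bin that this tag belongs to, straight behind it (102 mm from hinge to bin centre).
- tag_a_edge (a point): Middle of the free edge of tag a, 57 mm from its hinge axis: centre of a white sleeve, 9 mm thick and 36 mm long, that turns freely on the edge, so that an upright finger pushed against it sideways rolls it up and over without jamming.
- tag_b (a joint): Hinge angle (rad) of a tag: leaf 40 mm wide, 3 mm thick, 26 g, red on one side, green on the other. 0: fallen towards the robot, red up; 2.27: fallen towards the bins, green up. At both stops it slopes 25 degrees up from the hinge, free edge 69 mm above the table with open space below. Turns freely: pushed past upright (1.13) it falls over by its own weight.
- tag_b_hinge (a point): Middle of the hinge axis of tag b, 45 mm above the table (the stand's tallest part reaches 51 mm and is 50 mm wide along the axis); the axis runs along this frame's y, x points towards the bin that this tag belongs to, straight behind it (102 mm from hinge to bin centre).
- tag_b_edge (a point): Middle of the free edge of tag b, 57 mm from its hinge axis: centre of a white sleeve, 9 mm thick and 36 mm long, that turns freely on the edge, so that an upright finger pushed against it sideways rolls it up and over without jamming.
- tag_c (a joint): Hinge angle (rad) of a tag: leaf 40 mm wide, 3 mm thick, 26 g, red on one side, green on the other. 0: fallen towards the robot, red up; 2.27: fallen towards the bins, green up. At both stops it slopes 25 degrees up from the hinge, free edge 69 mm above the table with open space below. Turns freely: pushed past upright (1.13) it falls over by its own weight.
- tag_c_hinge (a point): Middle of the hinge axis of tag c, 45 mm above the table (the stand's tallest part reaches 51 mm and is 50 mm wide along the axis); the axis runs along this frame's y, x points towards the bin that this tag belongs to, straight behind it (102 mm from hinge to bin centre).
- tag_c_edge (a point): Middle of the free edge of tag c, 57 mm from its hinge axis: centre of a white sleeve, 9 mm thick and 36 mm long, that turns freely on the edge, so that an upright finger pushed against it sideways rolls it up and over without jamming.
- tag_d (a joint): Hinge angle (rad) of a tag: leaf 40 mm wide, 3 mm thick, 26 g, red on one side, green on the other. 0: fallen towards the robot, red up; 2.27: fallen towards the bins, green up. At both stops it slopes 25 degrees up from the hinge, free edge 69 mm above the table with open space below. Turns freely: pushed past upright (1.13) it falls over by its own weight.
- tag_d_hinge (a point): Middle of the hinge axis of tag d, 45 mm above the table (the stand's tallest part reaches 51 mm and is 50 mm wide along the axis); the axis runs along this frame's y, x points towards the bin that this tag belongs to, straight behind it (102 mm from hinge to bin centre).
- tag_d_edge (a point): Middle of the free edge of tag d, 57 mm from its hinge axis: centre of a white sleeve, 9 mm thick and 36 mm long, that turns freely on the edge, so that an upright finger pushed against it sideways rolls it up and over without jamming.
- bin_a: Blue open bin, 104 x 54 x 24 mm, fixed on the board (rim 30 mm above the table), with two lanes side by side along its x, each for one lying tube (lane centres 13 mm either side of the bin's middle). A bin is full when both lanes hold a tube. Origin at the centre of its underside.
- bin_b: Blue open bin, 104 x 54 x 24 mm, fixed on the board (rim 30 mm above the table), with two lanes side by side along its x, each for one lying tube (lane centres 13 mm either side of the bin's middle). A bin is full when both lanes hold a tube. Origin at the centre of its underside.
- bin_c: Blue open bin, 104 x 54 x 24 mm, fixed on the board (rim 30 mm above the table), with two lanes side by side along its x, each for one lying tube (lane centres 13 mm either side of the bin's middle). A bin is full when both lanes hold a tube. Origin at the centre of its underside.
- bin_d: Blue open bin, 104 x 54 x 24 mm, fixed on the board (rim 30 mm above the table), with two lanes side by side along its x, each for one lying tube (lane centres 13 mm either side of the bin's middle). A bin is full when both lanes hold a tube. Origin at the centre of its underside.
- tube_1_mid (a point): Middle of a capped sample tube (94 mm long, 20 mm over the cap), loose, lying in one lane of a bin, its top about 28 mm above the table.
- tube_2_mid (a point): Middle of a capped sample tube (94 mm long, 20 mm over the cap), loose, lying in one lane of a bin, its top about 28 mm above the table.
- tube_3_mid (a point): Middle of a capped sample tube (94 mm long, 20 mm over the cap), loose, lying in one lane of a bin, its top about 28 mm above the table.
- tube_4_mid (a point): Middle of a capped sample tube (94 mm long, 20 mm over the cap), loose, lying in one lane of a bin, its top about 28 mm above the table.
- tube_5_mid (a point): Middle of a capped sample tube (94 mm long, 20 mm over the cap), loose, lying in one lane of a bin, its top about 28 mm above the table.
- spray: White spray bottle, 60 x 60 x 190 mm, loose, standing right of the board; origin under its centre. A bystander.

How it is judged:
By the outcome, as a careful person would: the job done as asked, in the order asked, and still so for the second after the job is handed in, with the robot touching nothing.
It also fails if it takes over 51 s, if anything falls off the work surface, if the arm or the gripper's body presses on something with over 40 N, if the wrist force passes 120 N, or if a joint passes its speed limit or range.

## Working session

There is one attempt and no reset: what is moved stays moved. The work goes in short steps, Python scripts to look and compute and a shell command to move; the robot and the scene stay as the last step left them, time stands still between calls to the robot, and variables do not carry over. Pictures are saved under pics/ and viewed, and the job is handed in when it is done.

```bash
mkdir -p pics; ls
python3 - <<'E'
from cell import *
import cv2
s=read_state(); print(s)
for n in ["scene","top","wrist"]:
    g=get_image(n); print(n,g["vfov"],g["cx"],g["cy"],g["camera_from_world"].tolist() if hasattr(g["camera_from_world"],'tolist') else g["camera_from_world"])
    cv2.imwrite(f"pics/{n}0.png",g["color"][:,:,::-1])
E
```

```text
pics
{'clock': 0.0, 'qpos': array([-1.33277117,  0.62932561,  0.03842236,  1.51836851, -0.02702602,
        0.99627325, -0.02000222]), 'qd': array([ 0.00070082, -0.00019324, -0.00052862, -0.00161986,  0.00204715,
        0.00172105,  0.0011569 ]), 'tau': array([-3.01923328e-04, -5.63393748e+01,  1.22581903e+00, -1.93446708e+01,
        1.08333942e-02,  1.02764368e-02,  1.00062508e-05]), 'eef_pos': array([194.23807404, 619.67637531, 241.40182226]), 'tool_rot': array([-1.57078633,  0.00185779,  1.26697064]), 'force': array([ 0.1939019 , -0.78753016, -0.22204015]), 'torque': array([-0.00669321,  0.00635623,  0.01197652]), 'width': 85.32364888162904}
scene 54.87519736242258 286.2078628694073 206.46297746348077 [[-0.6738762359440412, -0.7387310493037681, -0.012932726875827463, 327.00541295407027], [-0.3473657770941558, 0.3322215051537759, -0.8769070010081643, 295.575338792992], [0.6520949589850116, -0.5864344023911912, -0.4804860623976747, 630.1142046497399], [0.0, 0.0, 0.0, 1.0]]
top 45.417709995146595 280.48704741717256 215.30302228385884 [[0.027670155776842995, -0.9996140647032071, -0.0024666022821390136, -123.5107495000974], [-0.9737440121253663, -0.02639611164032715, -0.22611024775597005, 573.3134145202015], [0.22595787512118273, 0.00865834498067592, -0.9740985944620367, 1005.649668682949], [0.0, 0.0, 0.0, 1.0]]
wrist 58.073985965863834 274.37984325976294 213.39508930883 [[0.29908068084959843, 0.9542231073131859, -0.0030013017361810667, -648.2839419867965], [0.9199860537580149, -0.287511948314241, 0.2663879510550487, -34.18283591792429], [0.2533306282968928, -0.08243264551207963, -0.9638612201559851, 379.63514593695294], [0.0, 0.0, 0.0, 1.0]]
```

View pics/scene0.png

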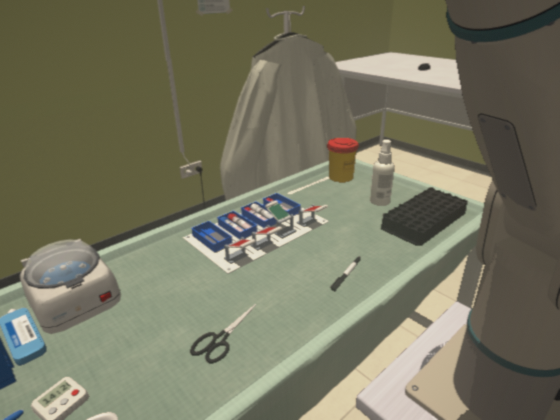

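View pics/top0.png

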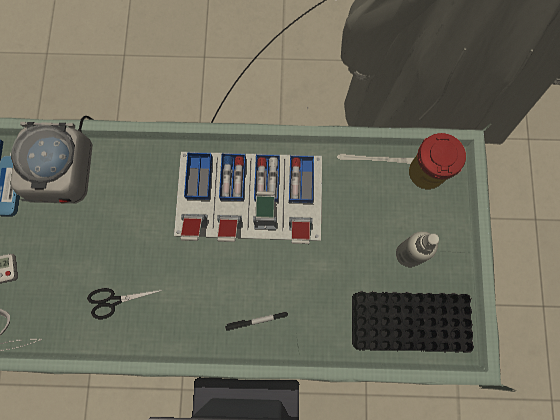

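View pics/wrist0.png

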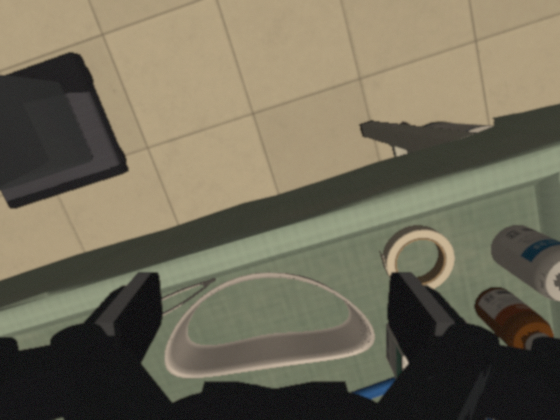

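Run:
```python
import cv2
t=cv2.imread("pics/top0.png")[145:250,165:335]
cv2.imwrite("pics/t1.png",cv2.resize(t,None,fx=4.7,fy=4.7,interpolation=cv2.INTER_CUBIC))
t=cv2.imread("pics/scene0.png")[180:280,175:335]
cv2.imwrite("pics/s1.png",cv2.resize(t,None,fx=5,fy=5,interpolation=cv2.INTER_CUBIC))
```

```text
(no output)
```

View pics/t1.png

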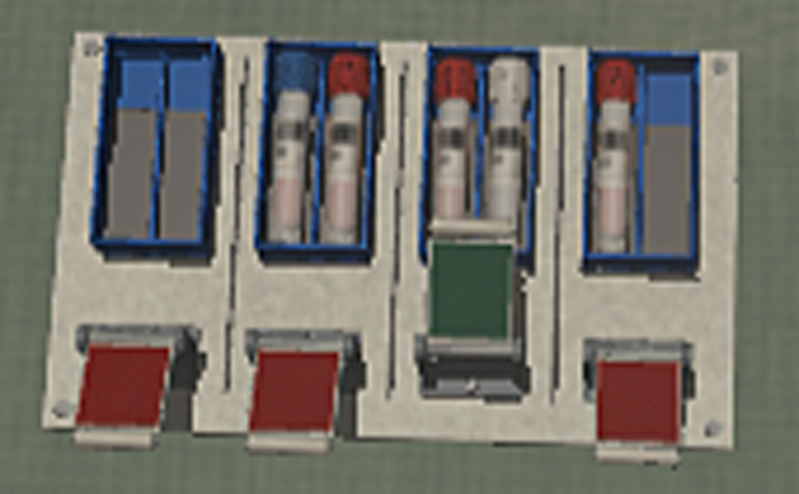

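View pics/s1.png

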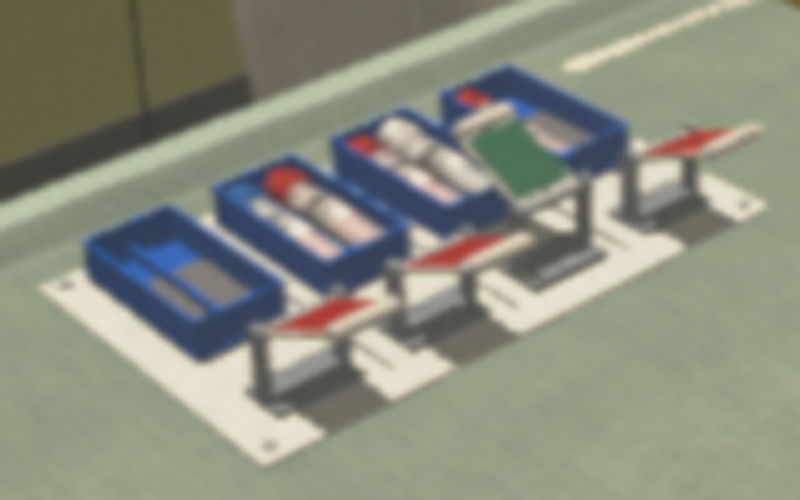

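```bash
cat > h.py <<'E'
from cell import *
import numpy as np, cv2
from scipy.spatial.transform import Rotation as R
def ray(g,u,v,z):
    T=np.array(g["camera_from_world"]);f=210/np.tan(np.radians(g["vfov"]/2))
    C=-T[:3,:3].T@T[:3,3];d=T[:3,:3].T@np.array([(u-g["cx"])/f,(v-g["cy"])/f,1])
    return C+d*(z-C[2])/d[2]
E
python3 - <<'E'
from h import *
g=get_image("top")
P=lambda u,v,z:ray(g,165+(u+.5)/4.7-.5,145+(v+.5)/4.7-.5,z)
for p in [(77,32),(738,50),(733,447),(43,428)]: print("corner",P(*p,6).round(1))
for n,p in dict(a=(114,438),b=(288,441),d=(638,453),c=(470,229)).items(): print(n,P(*p,69).round(1))
for p in [(315,48),(315,255),(157,45),(483,50),(643,55)]: print("bin",P(*p,30).round(1))
for p in [(301,341)]: print("hinge b",P(*p,48).round(1))
s=read_state();print(s["clock"],R.from_euler('xyz',s["tool_rot"]).as_matrix().round(3))
E
```

```text
corner [736.5 128.4   6. ]
corner [ 735.9 -198.7    6. ]
corner [ 536.8 -198.1    6. ]
corner [537.1 130.1   6. ]
a [521.8  83.8  69. ]
b [522.6   5.8  69. ]
d [ 521.4 -151.1   69. ]
c [623.2 -72.3  69. ]
bin [722.7   7.4  30. ]
bin [619.3   2.3  30. ]
bin [722.2  83.9  30. ]
bin [723.8 -73.8  30. ]
bin [ 723.4 -151.1   30. ]
hinge b [573.4   4.7  48. ]
0.2 [[ 0.299 -0.    -0.954]
 [ 0.954 -0.001  0.299]
 [-0.001 -1.     0.   ]]
```

```bash
python3 -m jog '[{"x":-37,"z":-33,"grip":0},{"x":-74,"z":-66,"grip":0},{"x":-111,"z":-99,"grip":0},{"x":-148,"z":-132,"grip":0},{"x":-185,"z":-165,"grip":0}]'; python3 -m jog '[{"x":-37,"z":-33,"grip":0},{"x":-74,"z":-66,"grip":0},{"x":-111,"z":-99,"grip":0},{"x":-148,"z":-132,"grip":0},{"x":-185,"z":-165,"grip":0}]'
```

```text
$[0]: bad value
$[0]: bad value
```

```bash
python3 -m jog '[{"x":-37,"y":0,"z":-33,"ax":0,"ay":0,"az":0,"grip":0},{"x":-74,"y":0,"z":-66,"ax":0,"ay":0,"az":0,"grip":0},{"x":-111,"y":0,"z":-99,"ax":0,"ay":0,"az":0,"grip":0},{"x":-148,"y":0,"z":-132,"ax":0,"ay":0,"az":0,"grip":0},{"x":-185,"y":0,"z":-165,"ax":0,"ay":0,"az":0,"grip":0}]'
```

```text
clock: 0.7
eef_pos: [297.0, 392.4, 242.3]
tool_rot: [-1.571, -0.0, 1.267]
force: [0.9, -0.3, 0.7]
width: 12.1
```

```bash
python3 -m jog '[{"x":-37,"y":0,"z":-33,"ax":0,"ay":0,"az":0,"grip":0},{"x":-74,"y":0,"z":-66,"ax":0,"ay":0,"az":0,"grip":0},{"x":-111,"y":0,"z":-99,"ax":0,"ay":0,"az":0,"grip":0},{"x":-148,"y":0,"z":-132,"ax":0,"ay":0,"az":0,"grip":0},{"x":-185,"y":0,"z":-165,"ax":0,"ay":0,"az":0,"grip":0}]'
python3 -m jog '[{"x":-34,"y":0,"z":-30,"ax":0,"ay":-0.1,"az":0,"grip":0},{"x":-67,"y":0,"z":-60,"ax":0,"ay":-0.2,"az":0,"grip":0},{"x":-100,"y":0,"z":-90,"ax":0,"ay":-0.304,"az":0,"grip":0},{"x":-134,"y":0,"z":-117,"ax":0,"ay":-0.304,"az":0,"grip":0},{"x":-134,"y":0,"z":-117,"ax":0,"ay":-0.304,"az":0,"grip":0}]'
```

```text
clock: 1.2
eef_pos: [399.1, 166.7, 242.5]
tool_rot: [-1.571, -0.0, 1.267]
force: [0.8, 0.4, 0.0]
width: 0.0
clock: 1.7
eef_pos: [472.1, -1.2, 242.5]
tool_rot: [-1.573, 0.003, 1.56]
force: [-0.6, -0.6, 0.4]
width: 0.2
```

```bash
python3 -m jog '[{"x":5,"y":40,"z":5,"ax":0,"ay":0,"az":0,"grip":0},{"x":5,"y":80,"z":5,"ax":0,"ay":0,"az":0,"grip":0},{"x":5,"y":110,"z":5,"ax":0,"ay":0,"az":0,"grip":0},{"x":5,"y":130,"z":5,"ax":0,"ay":0,"az":0,"grip":0},{"x":5,"y":130,"z":5,"ax":0,"ay":0,"az":0,"grip":0}]'
python3 - <<'E'
from h import *
for n in ["scene","top","wrist"]:
    g=get_image(n); im=g["color"][:,:,::-1].copy()
    if n=="scene": im=cv2.resize(im[140:290,160:360],None,fx=4,fy=4)
    if n=="top": im=cv2.resize(im[140:290,135:335],None,fx=4,fy=4)
    cv2.imwrite(f"pics/{n}2.png",im)
s=read_state();print(s["eef_pos"],s["tool_rot"])
E
```

```text
clock: 2.2
eef_pos: [463.1, 11.2, 110.1]
tool_rot: [-1.565, 0.0, 1.572]
force: [-0.6, -0.3, -0.0]
width: 0.1
[465.71012555  10.9769513  113.07069996] [-1.57195422e+00 -2.18746215e-04  1.57126682e+00]
```

View pics/scene2.png

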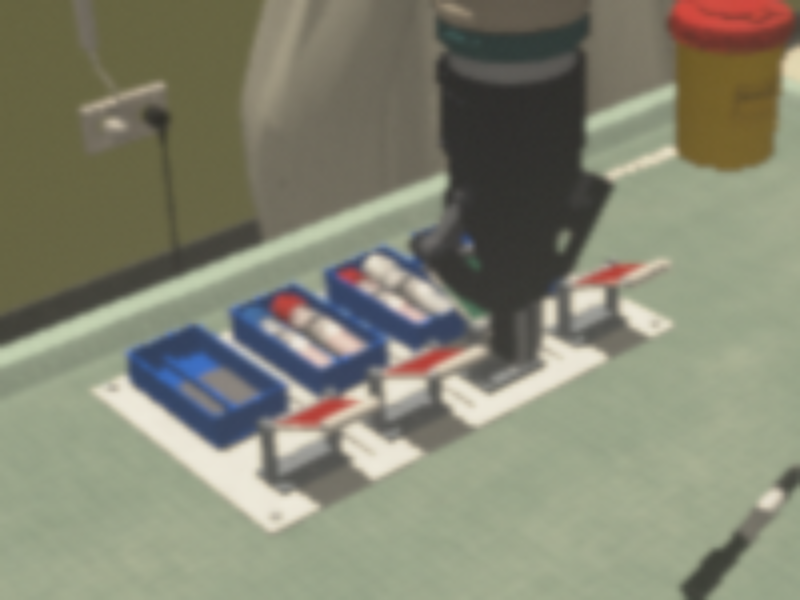

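View pics/wrist2.png

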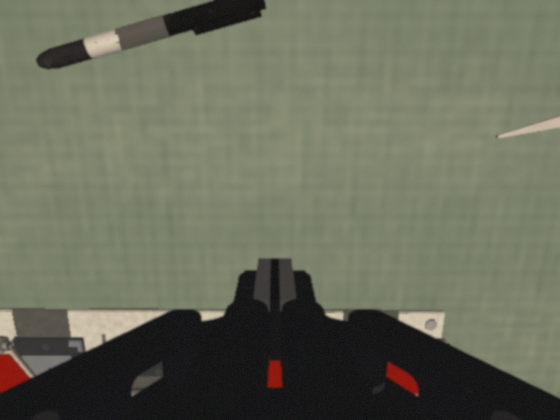

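View pics/top2.png

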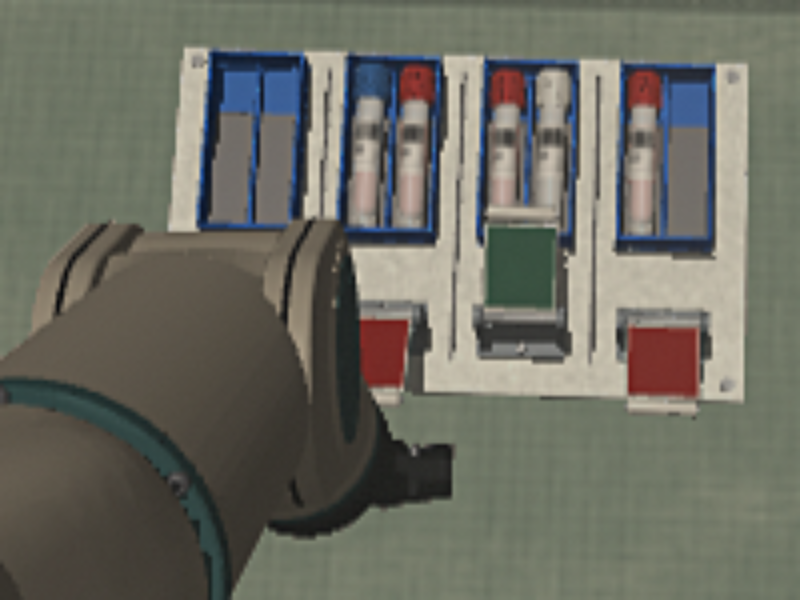

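```bash
python3 -m jog '[{"x":-6,"y":15,"z":0,"ax":0,"ay":0,"az":0,"grip":0},{"x":-6,"y":30,"z":0,"ax":0,"ay":0,"az":0,"grip":0},{"x":-6,"y":42,"z":0,"ax":0,"ay":0,"az":0,"grip":0},{"x":-6,"y":42,"z":0,"ax":0,"ay":0,"az":0,"grip":0},{"x":-6,"y":42,"z":0,"ax":0,"ay":0,"az":0,"grip":0}]'
python3 - <<'E'
from h import *
for n in ["scene"]:
    g=get_image(n); im=g["color"][:,:,::-1].copy()
    im=cv2.resize(im[140:290,160:360],None,fx=4,fy=4)
    cv2.imwrite(f"pics/{n}3.png",im)
s=read_state();print(s["eef_pos"],s["tool_rot"],s["force"])
E
```

```text
clock: 2.85
eef_pos: [465.5, 4.8, 70.8]
tool_rot: [-1.571, -0.0, 1.571]
force: [0.5, -0.1, -0.2]
width: -0.0
[465.68488929   4.76274338  70.97274364] [-1.57193669e+00 -1.16926546e-04  1.57113761e+00] [ 0.09478431  0.24711631 -0.50761121]
```

View pics/scene3.png

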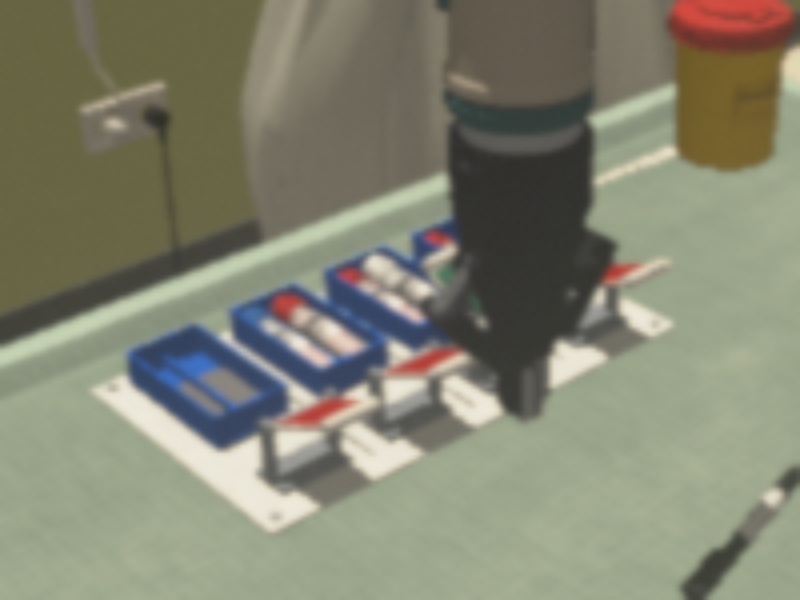

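```bash
python3 -m jog '[{"x":0,"y":0,"z":-12,"ax":0,"ay":0,"az":0,"grip":0},{"x":0,"y":0,"z":-24,"ax":0,"ay":0,"az":0,"grip":0},{"x":0,"y":0,"z":-36,"ax":0,"ay":0,"az":0,"grip":0},{"x":0,"y":0,"z":-46,"ax":0,"ay":0,"az":0,"grip":0},{"x":0,"y":0,"z":-56,"ax":0,"ay":0,"az":0,"grip":0}]'
python3 - <<'E'
from h import *
for n in ["scene"]:
    g=get_image(n); im=g["color"][:,:,::-1].copy()
    im=cv2.resize(im[140:290,160:360],None,fx=4,fy=4)
    cv2.imwrite(f"pics/{n}4.png",im)
s=read_state();print(s["eef_pos"],s["tool_rot"],s["force"])
E
```

```text
clock: 3.4
eef_pos: [521.9, 4.7, 70.8]
tool_rot: [-1.571, -0.0, 1.571]
force: [-0.2, -0.2, -0.1]
width: -0.0
[524.23091203   4.7237757   70.8864013 ] [-1.57457185e+00 -1.48271966e-04  1.57099793e+00] [ 1.97311273 -0.11165291 -0.61545659]
```

View pics/scene4.png

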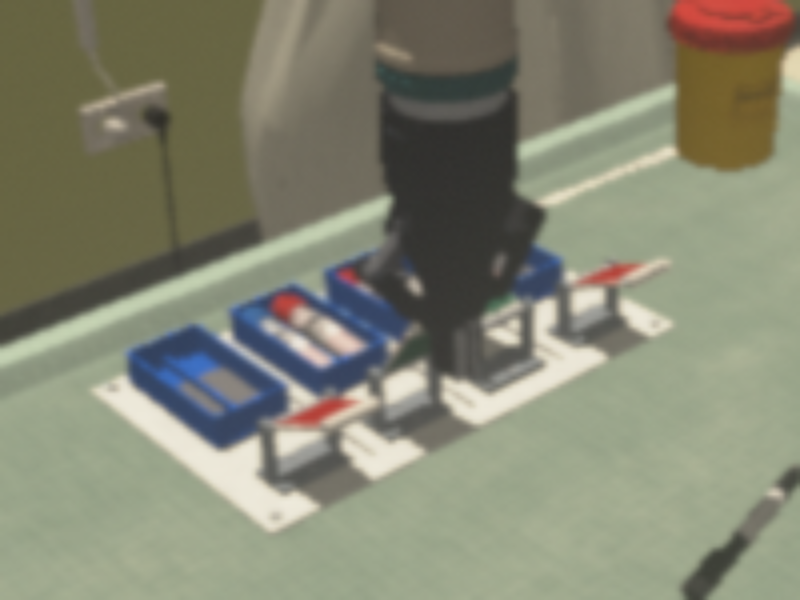

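The tag near (405,350) already shows green, so it seems to have gone over. I'll back off and check.

```bash
python3 -m jog '[{"x":0,"y":0,"z":20,"ax":0,"ay":0,"az":0,"grip":0},{"x":0,"y":0,"z":50,"ax":0,"ay":0,"az":0,"grip":0},{"x":0,"y":0,"z":58,"ax":0,"ay":0,"az":0,"grip":0},{"x":0,"y":-30,"z":58,"ax":0,"ay":0,"az":0,"grip":0},{"x":0,"y":-60,"z":58,"ax":0,"ay":0,"az":0,"grip":0}]'
python3 - <<'E'
from h import *
for n,(r,c) in dict(scene=(140,160),top=(140,135)).items():
    g=get_image(n); im=g["color"][:,:,::-1].copy()
    im=cv2.resize(im[r:r+150,c:c+200],None,fx=4,fy=4)
    cv2.imwrite(f"pics/{n}5.png",im)
s=read_state();print(s["eef_pos"],s["tool_rot"],s["force"])
E
```

```text
clock: 3.95
eef_pos: [462.7, 4.6, 130.6]
tool_rot: [-1.569, 0.0, 1.571]
force: [0.5, 0.6, -0.7]
width: -0.1
[465.9998642    4.74009176 133.3977102 ] [-1.57804955e+00 -4.50268344e-04  1.57090091e+00] [0.75452869 1.24678519 0.53861722]
```

View pics/scene5.png

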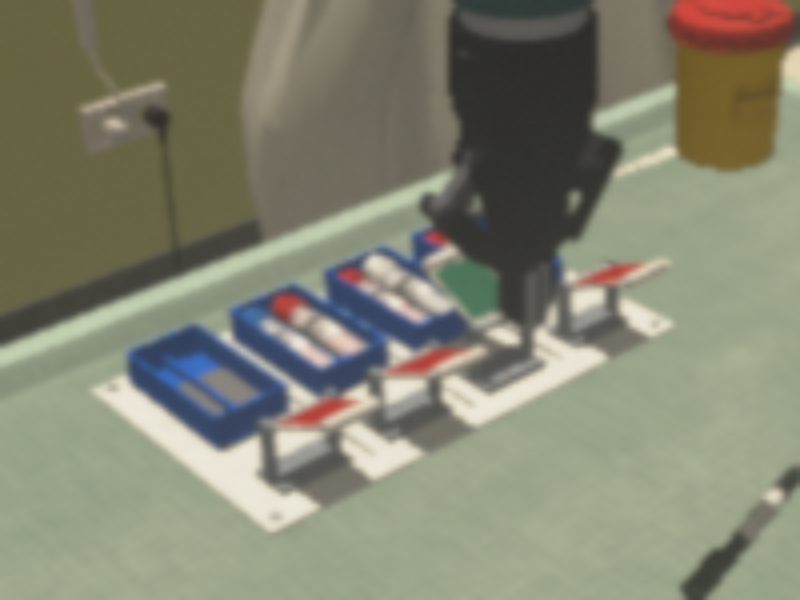

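View pics/top5.png

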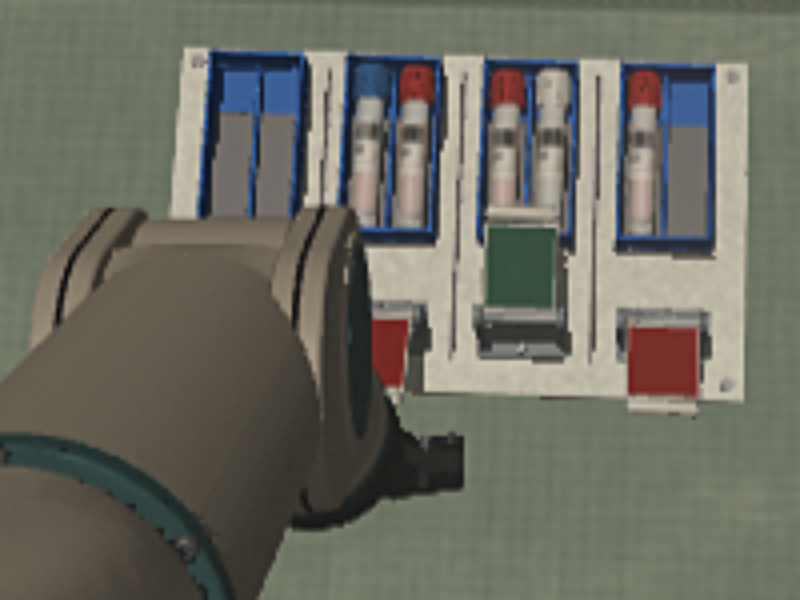

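The tag was only part way up and has fallen back to red. I'll push again, this time all the way over.

```bash
python3 -m jog '[{"x":0,"y":30,"z":0,"ax":0,"ay":0,"az":0,"grip":0},{"x":0,"y":60,"z":0,"ax":0,"ay":0,"az":0,"grip":0},{"x":0,"y":60,"z":-12,"ax":0,"ay":0,"az":0,"grip":0},{"x":0,"y":60,"z":-24,"ax":0,"ay":0,"az":0,"grip":0},{"x":0,"y":60,"z":-36,"ax":0,"ay":0,"az":0,"grip":0}]'; python3 -m jog '[{"x":0,"y":0,"z":-8,"ax":0,"ay":0,"az":0,"grip":0},{"x":0,"y":0,"z":-16,"ax":0,"ay":0,"az":0,"grip":0},{"x":0,"y":0,"z":-24,"ax":0,"ay":0,"az":0,"grip":0},{"x":0,"y":0,"z":-32,"ax":0,"ay":0,"az":0,"grip":0},{"x":0,"y":0,"z":-40,"ax":0,"ay":0,"az":0,"grip":0}]'
```

```text
clock: 4.55
eef_pos: [499.6, 4.6, 69.5]
tool_rot: [-1.57, -0.0, 1.571]
force: [0.5, 0.4, 0.1]
width: 0.3
clock: 5.05
eef_pos: [539.7, 4.6, 70.3]
tool_rot: [-1.571, -0.0, 1.571]
force: [-0.3, -0.3, 0.4]
width: 0.1
```

```bash
python3 -m jog '[{"x":0,"y":0,"z":-8,"ax":0,"ay":0,"az":0,"grip":0},{"x":0,"y":0,"z":-16,"ax":0,"ay":0,"az":0,"grip":0},{"x":0,"y":0,"z":-24,"ax":0,"ay":0,"az":0,"grip":0},{"x":0,"y":0,"z":-32,"ax":0,"ay":0,"az":0,"grip":0},{"x":0,"y":0,"z":-37,"ax":0,"ay":0,"az":0,"grip":0}]'
python3 - <<'E'
from h import *
for n,(r,c) in dict(scene=(140,160),top=(140,135)).items():
    g=get_image(n); im=g["color"][:,:,::-1].copy()
    im=cv2.resize(im[r:r+150,c:c+200],None,fx=4,fy=4)
    cv2.imwrite(f"pics/{n}6.png",im)
s=read_state();print(s["eef_pos"],s["tool_rot"],s["force"])
E
```

```text
clock: 5.55
eef_pos: [577.2, 4.7, 70.3]
tool_rot: [-1.571, -0.0, 1.571]
force: [0.4, -0.1, -0.4]
width: -0.3
[577.07165681   4.60569338  70.2952445 ] [-1.57169122e+00 -2.87137832e-05  1.57091582e+00] [ 0.15549718 -0.06358812  0.3538407 ]
```

View pics/scene6.png

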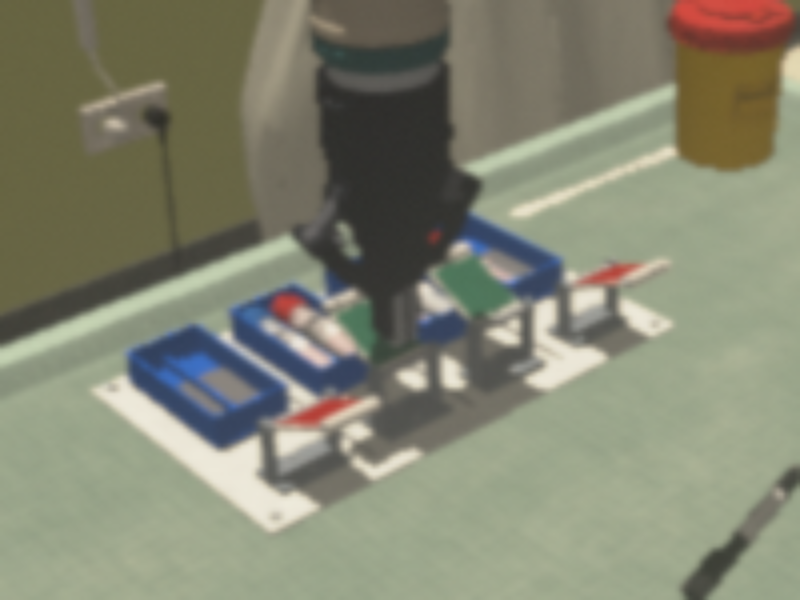

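Tag b now lies green side up, at (360,325). I'll retreat upwards, then back and to the side to clear the view.

```bash
python3 -m jog '[{"x":0,"y":-20,"z":5,"ax":0,"ay":0,"az":0,"grip":0},{"x":0,"y":-60,"z":10,"ax":0,"ay":0,"az":0,"grip":0},{"x":0,"y":-100,"z":15,"ax":0,"ay":0,"az":0,"grip":0},{"x":0,"y":-140,"z":20,"ax":0,"ay":0,"az":0,"grip":0},{"x":0,"y":-170,"z":30,"ax":0,"ay":0,"az":0,"grip":0}]'; python3 -m jog '[{"x":40,"y":0,"z":15,"ax":0,"ay":0,"az":0,"grip":0},{"x":80,"y":0,"z":30,"ax":0,"ay":0,"az":0,"grip":0},{"x":120,"y":0,"z":45,"ax":0,"ay":0,"az":0,"grip":0},{"x":160,"y":0,"z":60,"ax":0,"ay":0,"az":0,"grip":0},{"x":200,"y":0,"z":70,"ax":0,"ay":0,"az":0,"grip":0}]'; python3 -m jog '[{"x":40,"y":0,"z":0,"ax":0,"ay":0,"az":0,"grip":0},{"x":80,"y":0,"z":0,"ax":0,"ay":0,"az":0,"grip":0},{"x":100,"y":0,"z":0,"ax":0,"ay":0,"az":0,"grip":0},{"x":100,"y":0,"z":0,"ax":0,"ay":0,"az":0,"grip":0},{"x":100,"y":0,"z":0,"ax":0,"ay":0,"az":0,"grip":0}]';python3 - <<'E'
from h import *
for n,(r,c) in dict(scene=(140,160),top=(140,135)).items():
    g=get_image(n); im=g["color"][:,:,::-1].copy()
    cv2.imwrite(f"pics/{n}7f.png",im)
    im=cv2.resize(im[r:r+150,c:c+200],None,fx=4,fy=4)
    cv2.imwrite(f"pics/{n}7.png",im)
s=read_state();print(s["eef_pos"],s["tool_rot"],s["force"])
E
```

```text
clock: 6.15
eef_pos: [546.6, 4.6, 242.8]
tool_rot: [-1.573, -0.0, 1.571]
force: [0.2, -0.3, 0.1]
width: 0.2
clock: 6.65
eef_pos: [474.4, 205.8, 240.4]
tool_rot: [-1.57, 0.0, 1.571]
force: [1.1, -0.1, -0.2]
width: -0.1
clock: 7.15
eef_pos: [476.0, 303.0, 239.9]
tool_rot: [-1.57, 0.002, 1.57]
force: [0.2, -0.7, 0.0]
width: -0.2
[476.53206508 302.0509237  240.19423256] [-1.57047076  0.00187354  1.5680583 ] [0.12714018 1.1200573  0.94716195]
```

View pics/scene7f.png

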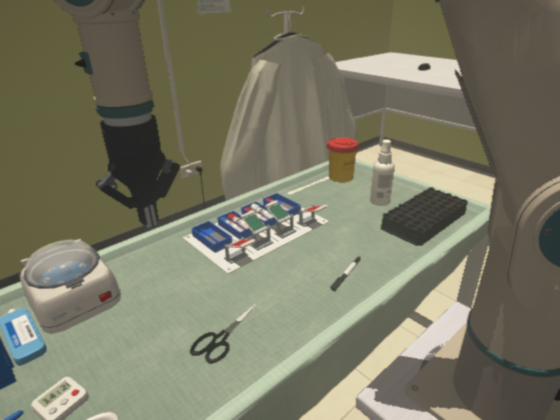

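View pics/top7.png

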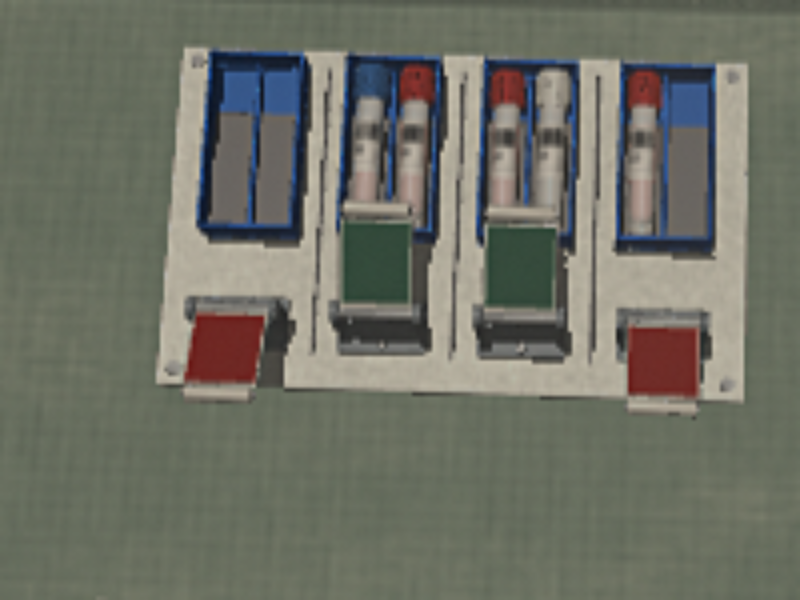

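The tags now read, from left to right, red, green, green, red: (225,348), (377,262), (521,266) and (664,360). The tubes and the spray bottle haven't moved, and the arm is clear of everything.

```bash
python3 -c "
from cell import *
print(finish_job())"
```

```text
the job is handed in; nothing more can be done
None
```

The tag board is set as asked and the job is handed in: only the two full bins show green.

- **What was wrong:** the left bin was empty, the two middle bins were full and the right bin was half-filled. Only the tag of the second bin from the left was wrong, showing red in front of a full bin.
- **What I did:** I pushed that tag over its hinge with the closed, upright fingers, without pinching it. My first push stopped too soon and the tag fell back to red. A second, longer push took it fully over.
- **Last checks:** pictures taken with the arm clear show the tags as red, green, green, red from left to right, all resting at their stops. The tubes and spray bottle look unmoved. The wrist force was about 2 N or less at every reading, and the clock was at about 7 s.
- **Disagreement:** the hinge position worked out from the tags' free edges differed by 3–4 mm from the one worked out from the board's corners. It made no difference to the push.

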